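# Index the die plate and press a gold band in a ring reducer

## Robot

A 6-joint arm with a two-finger parallel gripper is mounted at the origin on the work surface. World frame = base frame: x ahead of the robot, y to its left, z up, the work surface at z = 0. Lengths are in m, angles in rad, forces in N, time in s.
With the tool pointing down it reaches from about 0.25 to 0.775 m from the base axis. Payload 8.9 kg.
Tool frame: the origin (TCP) lies at the very end of the fingers, on their centre line; the grasp point (between the pads) lies 19 mm behind it; z points along the fingers, y is the direction in which the jaws open and shut (so a half turn about z gives the same grasp; the last joint's range is limited). The gripper opens to 85 mm and grips with 20 to 120 N. Pads are 22 mm wide; open, the fingers measure 114 mm over their backs; the gripper's body (76 mm by 85 mm) begins 54 mm behind the grasp point. The pads swing forward as they close: fully open they stand 13 mm farther back than shut.
Start: joints at [-1.397, 0.291, -0.153, 1.127, 0, 1.431], TCP at [0.162, -0.5, 0.207] pointing down, gripper open.
Joint ranges: [-2.52, 2.52], [-0.91, 1.74], [-1.3, 1.37], [-1.96, 2.02], [-1.52, 1.47], [-3.14, 3.14]. Speed limits (rad/s): [2.22, 2.22, 2.79, 3.14, 3.14, 3.14].

## Interface

Orientations are given as a 3x3 rotation matrix whose columns are the frame's x, y, z axes.
In Python, from rig import r, kin, read_camera, sign_off gives the robot as it stands. Calls block until the motion is done:
- r.movep(position, orientation): joint-space move of the TCP to a pose.
- r.move_linear(position, frame=None, vel=0.15): straight line of the TCP; frame=None keeps the orientation; vel is the mean speed in m/s.
- r.set_joints(angles): joint-space move.
- r.grip(opening, squeeze=None): finger opening in m; squeeze is the grip in N (None keeps the last); returns when the fingers have stopped.
- r.pause(seconds).
- kin.ik(position, orientation): joint angles nearest the present ones, or None.
- r.state(): the state.
- read_camera(name): name is "side" or "top"; returns a dict with "color" (480x640x3 uint8, red, green, blue), "range_z" (480x640 float32, m along the optical axis (not along the pixel's ray), 0 where there is no reading), "mtx" (3x3 intrinsics, pixels), "rvec" (rotation vector, rad) and "tvec" (3), from world to camera coordinates, as OpenCV has them. Camera axes: x right, y down, z forward; pixel columns grow to the right and rows downward; lengths in m; the calibration is good to about 2 mm. A picture is of the moment at which its call begins.
A pose or a line that the arm cannot do raises r.MotionError and nothing moves.
- sign_off(): hands the job in, once; it reports no verdict.
The state is a dict: "clock": time; "joint_pos": joint angles; "joint_vel": joint speeds; "effort": joint torques, N m; "ee_pos": TCP position; "orientation": TCP orientation; "contact_force": force on the tool from outside, world axes, zero at the start; "torque": the same for the moment, N m; "width": finger opening in m.
Only numpy, scipy, OpenCV 4.12 (cv2) and the standard library are available. Lean on these libraries where they do the work, as an engineer would, in place of code of your own. Each camera call takes 0.05 s, during which the arm holds its last target.

## Task

Size the gold band in the ring press: turn the die plate click by click until the die holding the band rests in its click under the ram, then push the lever right down so that the ram, not the gripper, presses the band flush into its die. Let the lever come back up, and turn the plate on four clicks so that the band ends at the open front, straight across from the ram, with the plate resting in its click. Never bring the ram down over another die, and leave the other things on the bench where they are.

Things in the scene. Friction and masses are not known exactly. Their poses are not given: they have to be found in the camera images.
- press: Dark green iron ring press, fixed to the bench, 310 mm long, 170 mm wide, 245 mm tall. Origin on the bench top on the die plate's upright axis; z up, x towards the ram and the column behind it (-x is the open front), y to the side away from the lever. Its head (y within 35 mm) overhangs the plate from x = 30 mm backwards, underside 150 mm above the bench
- die_plate (a joint): Angle of the round steel die plate, rad, growing anticlockwise from above, no end stops; 0 (or any full turn) when the die with the gold band is under the ram. Plate 176 mm across, top 80 mm above the bench, 8 dies 45 degrees apart on a 52 mm radius, their lips 1.5 mm higher
- turn_post (a point): Mid-height point (96 mm above the bench) on the axis of one turning post, the one 22.5 degrees anticlockwise (from above) of the band's die. 8 such upright dark steel posts stand half-way between the dies on an 80 mm radius, each 12 mm in diameter, 32 mm tall (80 to 112 mm above the bench). The plate is turned by pushing a post round: 3 to 10 N
- detent_box (a point): Centre of the small box beside the plate that holds the click spring and its roller, 44 x 58 x 32 mm; its top is 60 mm above the bench, below the plate. There is a click at every 45 degrees of the plate: let go within about 10 degrees of a click, the plate is drawn home into it; farther off, friction holds it where it is left, and it may stand so at the start
- plate_axis (a point): Point on the plate's axis, at the plate's top face, 80 mm above the bench
- ram_point (a point): Point on the ram's axis level with the top of the dies, 81.5 mm above the bench, 52 mm from the plate axis. The ram (28 mm across) hangs 22 mm above it when the lever is up
- front_point (a point): The place straight across from the ram, 52 mm from the plate axis on the open front side, level with the top of the dies: where the band must end
- band_top (a point): Centre of the top rim of the gold band, a ring 23 mm across wedged in one of the dies. At the start it stands 6 mm proud of the die
- band (a joint): How far the band has been pressed into its die, m: 0 at the start, 0.006 when flush with the die. It is tight: pressing it takes about 30 N from the ram (some 3 N more at the lever's ball) and it stays where it is left
- lever (a joint): Lever angle, rad: 0 up (30 degrees above level), 0.9 fully down at its stop (about 22 degrees below level), where the ram face reaches the die top. A spring brings it back up to 0 when let go. The ram moves 25 mm per rad. Pushing the ball down takes about 2 N at first and 10 N near the bottom
- lever_ball (a point): Centre of the black ball on the lever's end, 32 mm in diameter; it is pushed down from above. It moves on an arc of 200 mm radius in the upright plane through the lever pivot along the press's x axis
- lever_pivot (a point): Point on the lever's level turning axis, in the lever's plane, 190 mm above the bench; the lever points from it to the open front (-x of the press). The lever's plane is 100 mm to the side (-y of the press) of the plate axis
- ring_tray: Low dark wooden tray with finished rings, 90 x 120 x 16 mm (36 mm with its rings), on the bench in front of the press. Bystander; origin under its centre
- mallet: Rawhide mallet lying on the bench, 255 mm long. Bystander; origin under its handle
- mandrel: Tapered steel ring mandrel lying on the bench, 262 mm long. Bystander; origin under its middle
- file: Hand file with wooden handle lying on the bench, 250 mm long. Bystander; origin under its middle
- bench_block: Steel bench block on a leather pad, 110 x 110 x 40 mm. Bystander; origin under its centre
- tool_pot: Blue-grey tin with gravers, 72 mm across, 200 mm tall. Bystander; origin under its centre
- jar: Amber glass jar, 60 mm across, 95 mm tall. Bystander; origin under its centre

How it is judged:
By the outcome, as a careful person would: the job done as asked, in the order asked, and still so for the second after the job is handed in, with the robot touching nothing.
It also fails if it takes over 64 s, if anything falls off the work surface, if the arm or the gripper's body presses on something with over 40 N, if the wrist force passes 120 N, or if a joint passes its speed limit or range.

## Working session

There is one attempt and no reset: what is moved stays moved. The work goes in short steps, each a Python script; the robot and the scene stay as the last script left them, time stands still between calls to the robot, and variables do not carry over. Pictures are saved under pics/ and viewed, and the job is handed in when it is done.

```bash
ls; mkdir -p pics; python3 - <<'E'
from rig import r,kin,read_camera
import cv2,numpy as np
for n in("side","top"):
    c=read_camera(n); cv2.imwrite(f"pics/{n}0.png",c["color"][...,::-1]); np.savez(f"{n}0.npz",**c)
    R=cv2.Rodrigues(c["rvec"])[0]; print(n,c["mtx"].tolist(),(-R.T@np.ravel(c["tvec"])),R[2])
print(r.state())
E
```

```text
pics
side [[475.2271771669723, 0.0, 315.2563286945933], [0.0, 475.2271771669723, 248.0865260141735], [0.0, 0.0, 1.0]] [ 0.50590005 -1.16121223  0.80957168] [ 0.04500063  0.88122802 -0.47054449]
top [[530.7039729777432, 0.0, 327.9192044422638], [0.0, 530.7039729777432, 239.15471225253054], [0.0, 0.0, 1.0]] [ 0.48791738 -0.00897226  1.39314781] [ 6.40340753e-02  9.90070634e-04 -9.97947222e-01]
{'clock': 0.1, 'joint_pos': array([-1.39734330e+00,  2.91203323e-01, -1.54015556e-01,  1.12669600e+00,
       -2.60413499e-05,  1.43155785e+00]), 'joint_vel': array([ 0.00038171, -0.00074302,  0.00219333,  0.00135474,  0.00069043,
        0.00119056]), 'effort': array([ 2.58161395e-03, -5.37973273e+01,  3.31921220e+01,  9.28067981e-03,
       -1.14299794e-04, -1.47353404e-06]), 'ee_pos': array([ 0.16145702, -0.49913712,  0.20691363]), 'orientation': array([[ 9.51509066e-01,  3.07620627e-01, -2.18696141e-04],
       [ 3.07620677e-01, -9.51508442e-01,  1.09727754e-03],
       [ 1.29453981e-04, -1.11134498e-03, -9.99999374e-01]]), 'contact_force': array([-0.7095853 ,  0.03184227, -0.06915276]), 'torque': array([-0.003653  ,  0.03608111, -0.02870141]), 'width': 0.08569802824215553}
```

View pics/side0.png

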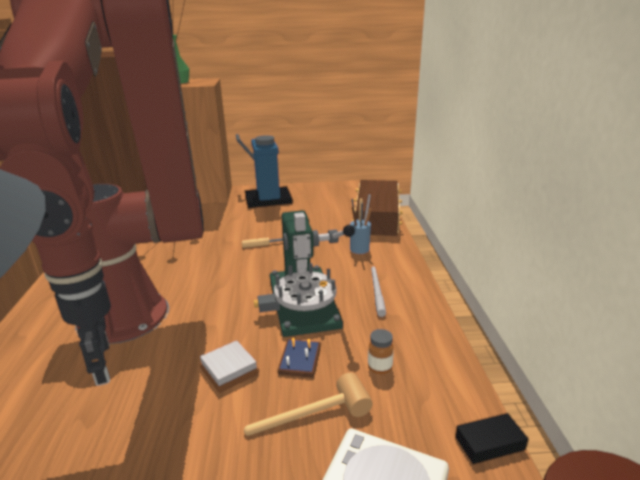

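View pics/top0.png

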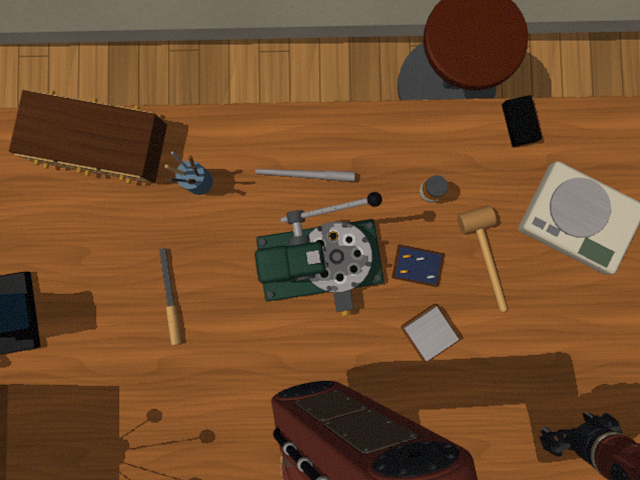

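```bash
cat > h.py <<'E'
import numpy as np,cv2
def ray(c,u,v):
    R=cv2.Rodrigues(c["rvec"])[0];t=np.ravel(c["tvec"])
    d=R.T@np.linalg.inv(c["mtx"])@np.array([u,v,1.]);return -R.T@t,d
def atz(c,u,v,z):
    o,d=ray(c,u,v);return o+d*(z-o[2])/d[2]
def proj(c,P):
    return cv2.projectPoints(np.atleast_2d(np.array(P,float)),c["rvec"],c["tvec"],c["mtx"],None)[0][:,0]
def crop(c,x0,y0,x1,y1,k,fn):
    im=cv2.resize(np.ascontiguousarray(c["color"][y0:y1,x0:x1,::-1]),None,fx=k,fy=k,interpolation=cv2.INTER_CUBIC)
    for x in range((x0+9)//10*10,x1,10):
        L=6 if x%50 else 14;cv2.line(im,(int((x-x0)*k),0),(int((x-x0)*k),L),(0,0,255),1)
        if x%20==0:cv2.putText(im,str(x),(int((x-x0)*k),24),0,.4,(255,255,255),1)
    for y in range((y0+9)//10*10,y1,10):
        cv2.line(im,(0,int((y-y0)*k)),(8,int((y-y0)*k)),(0,0,255),1)
        if y%20==0:cv2.putText(im,str(y),(10,int((y-y0)*k)+4),0,.4,(255,255,255),1)
    cv2.imwrite(fn,im)
E
python3 - <<'E'
from h import *
t=dict(np.load("top0.npz"));s=dict(np.load("side0.npz"))
crop(t,245,180,395,325,5.3 and 4,"pics/t0c.png");crop(s,230,195,380,345,4,"pics/s0c.png")
E
```

```text
(no output)
```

View pics/t0c.png

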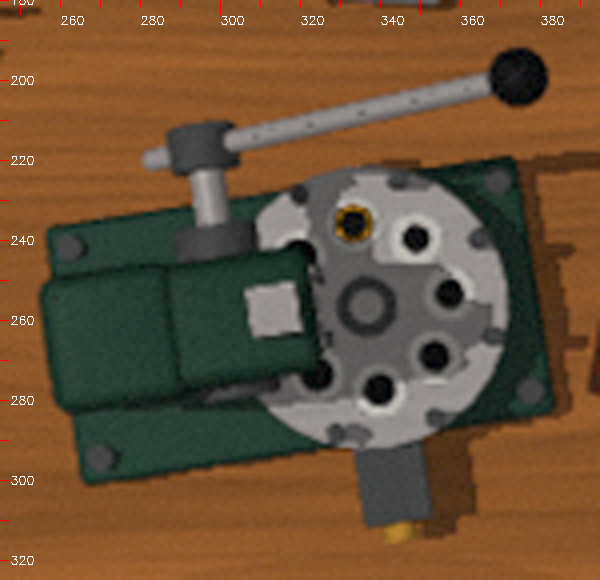

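View pics/s0c.png

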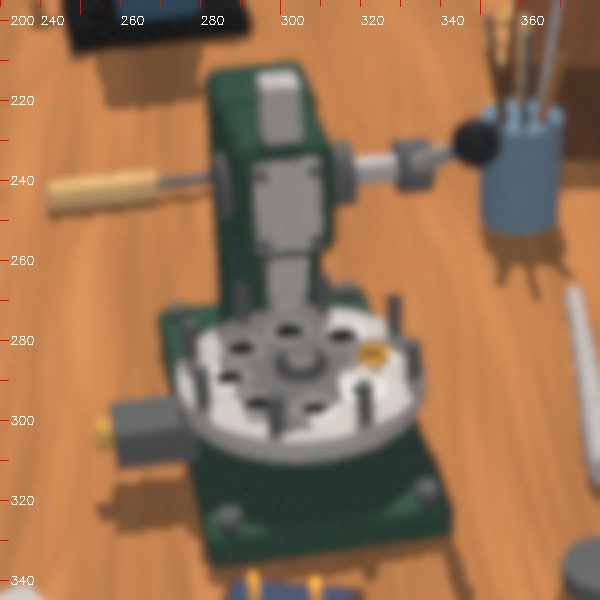

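```bash
cat >> h.py <<'E'
def tri(a,b):
    A=[];B=[]
    (o1,d1),(o2,d2)=a,b
    d1=d1/np.linalg.norm(d1);d2=d2/np.linalg.norm(d2)
    M=np.zeros((3,3));q=np.zeros(3)
    for o,d in(a,b):
        d=d/np.linalg.norm(d);P=np.eye(3)-np.outer(d,d);M+=P;q+=P@o
    x=np.linalg.solve(M,q);return x,[np.linalg.norm((np.eye(3)-np.outer(d,d)/(d@d))@(x-o)) for o,d in(a,b)]
E
python3 - <<'E'
from h import *
np.set_printoptions(precision=4,suppress=True)
t=dict(np.load("top0.npz"));s=dict(np.load("side0.npz"))
print("ball",tri(ray(t,371.5,199),ray(s,345.8,230.5)))
print("hub",tri(ray(t,333.5,256),ray(s,302,284.5)), atz(t,333.5,256,.088),atz(s,302,284.5,.088))
print("band",tri(ray(t,330,235.5),ray(s,320,283.5)),atz(t,330,235.5,.0875),atz(s,320,283.5,.0875))
for n,p in dict(fr=(366,225),fl=(374,278),bl=(267,294),br=(259,241)).items(): print(n,atz(t,*p,.02))
print("box end",[atz(t,*p,.06) for p in((336,311),(350,309),(332,293),(347,291))])
# depth
for c,u,v in((t,333,256),(t,371,199),(t,355,245),(s,300,295)):
    d=c["range_z"][v-1:v+2,u-1:u+2];R=cv2.Rodrigues(c["rvec"])[0];z=np.median(d);p=np.linalg.inv(c["mtx"])@[u,v,1]*z;print(R.T@(p-np.ravel(c["tvec"])))
E
```

```text
ball (array([ 0.6393, -0.1007,  0.289 ]), [np.float64(0.0019163489770954267), np.float64(0.0019163489770954477)])
hub (array([ 0.527 , -0.0206,  0.0859]), [np.float64(0.0029486555639862645), np.float64(0.002948655563986357)]) [ 0.5299 -0.0206  0.088 ] [ 0.524  -0.0242  0.088 ]
band (array([ 0.5784, -0.013 ,  0.0813]), [np.float64(0.0026986803199891335), np.float64(0.002698680319989289)]) [ 0.5806 -0.013   0.0875] [ 0.5751 -0.023   0.0875]
fr [ 0.6109 -0.1072  0.02  ]
fl [ 0.4733 -0.1245  0.02  ]
bl [0.4376 0.1521 0.02  ]
br [0.5748 0.1712 0.02  ]
box end [array([ 0.3934, -0.0243,  0.06  ]), array([ 0.3977, -0.0593,  0.06  ]), array([ 0.4383, -0.0152,  0.06  ]), array([ 0.4426, -0.0528,  0.06  ])]
[ 0.5297 -0.0193  0.095 ]
[ 0.6393 -0.0986  0.3034]
[ 0.5563 -0.0744  0.0817]
[ 0.5163 -0.1075  0.1084]
```

```bash
cat >> h.py <<'E'
AX=np.array([0.5292,-0.0207]);TH=np.deg2rad(97.35)
def W(x,y,z,ax=None,th=None):
    ax=AX if ax is None else ax; th=TH if th is None else th
    c,s=np.cos(th),np.sin(th);return np.array([ax[0]+c*x-s*y,ax[1]+s*x+c*y,z])
def pol(rad,deg,z): a=np.deg2rad(deg);return W(rad*np.cos(a),rad*np.sin(a),z)
def overlay(c,x0,y0,x1,y1,k,fn,plate):
    im=cv2.resize(np.ascontiguousarray(c["color"][y0:y1,x0:x1,::-1]),None,fx=k,fy=k,interpolation=cv2.INTER_CUBIC)
    def pl(P,col):
        q=((proj(c,P)-[x0,y0]+.5)*k).astype(int);cv2.polylines(im,[q.reshape(-1,1,2)],False,col,1)
    A=np.arange(0,361,6)
    pl([pol(.088,a,.08) for a in A],(0,0,255))
    for i in range(8):
        pl([pol(.052,plate+45*i,.0815)+.0115*np.array([np.cos(b),np.sin(b),0]) for b in np.deg2rad(A)],(0,255,255) if i==0 else (255,0,0))
        pl([pol(.08,plate+22.5+45*i,z) for z in(.08,.112)],(0,255,0))
    pl([W(.08-.2*np.cos(.5236),-.1,.29)+.016*np.array([np.cos(b),np.sin(b),0]) for b in np.deg2rad(A)],(255,0,255))
    cv2.imwrite(fn,im)
E
python3 - <<'E'
from h import *
t=dict(np.load("top0.npz"));s=dict(np.load("side0.npz"))
overlay(t,245,180,395,325,4,"pics/t0o.png",-90);overlay(s,230,195,380,345,4,"pics/s0o.png",-90)
E
```

```text
(no output)
```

View pics/t0o.png

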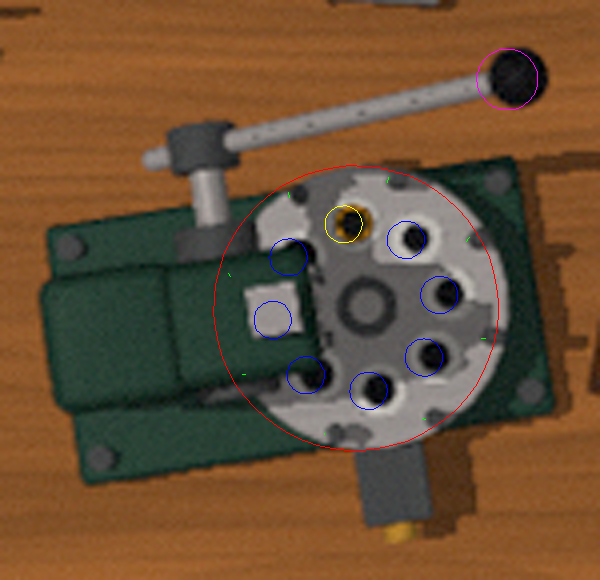

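View pics/s0o.png

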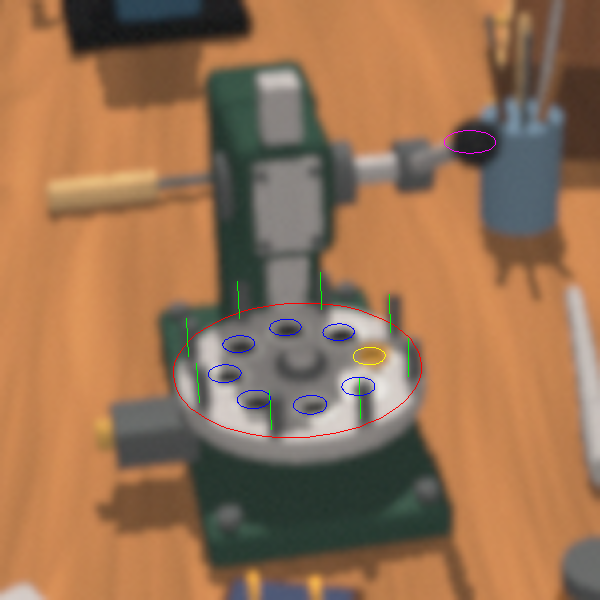

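```bash
sed -i 's/^AX=.*;TH/AX=np.array([0.5303,-0.0248]);TH/' h.py
python3 - <<'E'
from h import *
t=dict(np.load("top0.npz"));s=dict(np.load("side0.npz"))
overlay(t,245,180,395,325,4,"pics/t0p.png",-90);overlay(s,230,195,380,345,4,"pics/s0p.png",-90)
E
```

```text
(no output)
```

View pics/t0p.png

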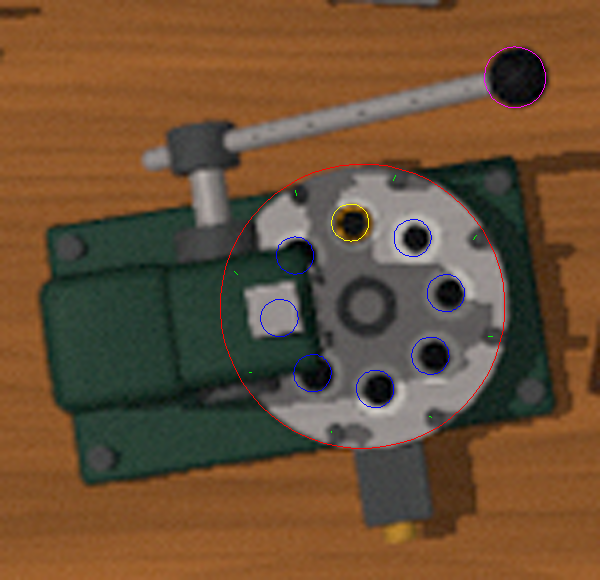

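View pics/s0p.png

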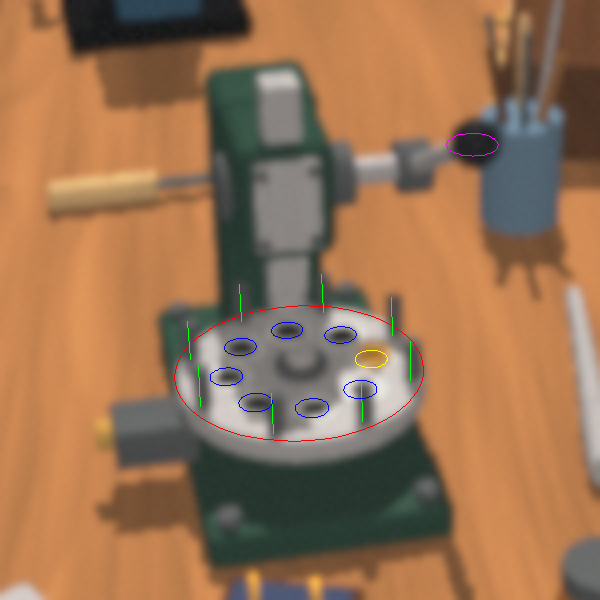

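```bash
sed -i 's/^AX=.*;TH/AX=np.array([0.5303,-0.0256]);TH/' h.py
cat >> h.py <<'E'
def toolR(deg):  # y axis at press angle deg, z down
    a=np.deg2rad(deg)+TH;y=np.array([np.cos(a),np.sin(a),0]);z=np.array([0,0,-1.]);return np.column_stack([np.cross(y,z),y,z])
E
python3 - <<'E'
from h import *
from rig import r,kin,read_camera
for d in(225,45):
    for a in(112.5,157.5):
        for z in(.2,.087):print(d,a,z,kin.ik(pol(.08,a,z),toolR(d)))
p=W(.08-.173,-.1,.33)
for d in (225,45,0,90,180,270): print(d,kin.ik(p,toolR(d)),kin.ik(W(-.106,-.1,.132),toolR(d)))
E
```

```text
225 112.5 0.2 [-0.29823245  0.1827685  -0.31612341  1.07190442  0.          1.92968034]
225 112.5 0.087 [-0.29823245  0.2906768  -0.50019808  0.77992145  0.          1.92968034]
225 157.5 0.2 [-0.3399182   0.28490844 -0.18131904  1.10456884  0.          1.88799459]
225 157.5 0.087 [-0.3399182   0.38202524 -0.36070548  0.82806561  0.          1.88799459]
45 112.5 0.2 [-0.29823245  0.1827685  -0.31612341  1.07190442  0.         -1.21191232]
45 112.5 0.087 [-0.29823245  0.2906768  -0.50019808  0.77992145  0.         -1.21191232]
45 157.5 0.2 [-0.3399182   0.28490844 -0.18131904  1.10456884  0.         -1.25359807]
45 157.5 0.087 [-0.3399182   0.38202524 -0.36070548  0.82806561  0.         -1.25359807]
225 [-0.2747402   0.53667492  0.54049289  1.5746143   0.          1.95317259] [-0.29312872  0.58149199  0.10240823  1.09171256  0.          1.93478407]
45 [-0.2747402   0.53667492  0.54049289  1.5746143   0.         -1.18842006] [-0.29312872  0.58149199  0.10240823  1.09171256  0.         -1.20680858]
0 [-0.2747402   0.53667492  0.54049289  1.5746143   0.         -0.4030219 ] [-0.29312872  0.58149199  0.10240823  1.09171256  0.         -0.42141042]
90 [-0.2747402   0.53667492  0.54049289  1.5746143   0.         -1.97381823] [-0.29312872  0.58149199  0.10240823  1.09171256  0.         -1.99220675]
180 [-0.2747402   0.53667492  0.54049289  1.5746143   0.          2.73857076] [-0.29312872  0.58149199  0.10240823  1.09171256  0.          2.72018223]
270 [-0.2747402   0.53667492  0.54049289  1.5746143   0.          1.16777443] [-0.29312872  0.58149199  0.10240823  1.09171256  0.          1.14938591]
```

```bash
cat >> h.py <<'E'
def click(r,a0=112.5,over=0.0,vel=0.07,last_up=.13):
    A=pol(.08,a0,0);B=pol(.08,a0+45,0);u=(B-A)/np.linalg.norm(B-A)
    R=toolR(225);H=np.array([0,0,1.])
    r.move_linear(A+.130*H,R,vel=.2)
    r.move_linear(A+.087*H,R,vel=.12)
    f1=r.state()["contact_force"]
    r.move_linear(B+u*over+.087*H,R,vel=vel)
    f2=r.state()["contact_force"]
    r.pause(.3);f3=r.state()["contact_force"]
    r.move_linear(B+u*over+last_up*H,R,vel=.15)
    print("t %.2f"%r.state()["clock"],np.round(f1,1),np.round(f2,1),np.round(f3,1),flush=True)
E
python3 - <<'E'
from h import *
from rig import r,kin,read_camera
r.grip(.026,20)
r.movep(pol(.08,112.5,.17),toolR(225))
print(r.state()["clock"],r.state()["width"],r.state()["ee_pos"],pol(.08,112.5,.17))
r.move_linear(pol(.08,112.5,.125),vel=.15)
for n in("side","top"):
    c=read_camera(n);np.savez(f"{n}1.npz",**c)
    (crop(c,230,195,380,345,4,"pics/s1.png") if n=="side" else crop(c,270,180,420,325,4,"pics/t1.png"))
E
```

```text
2.6083 0.026216602889314926 [ 0.46101135 -0.06618719  0.1700838 ] [ 0.46091349 -0.06541848  0.17      ]
```

View pics/s1.png

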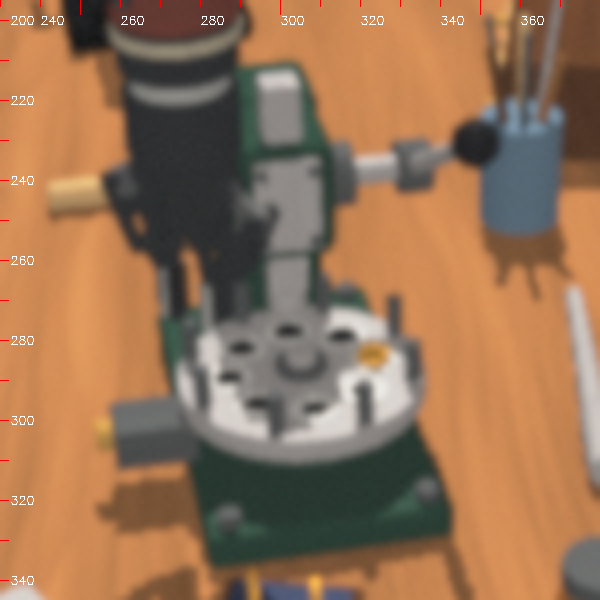

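View pics/t1.png

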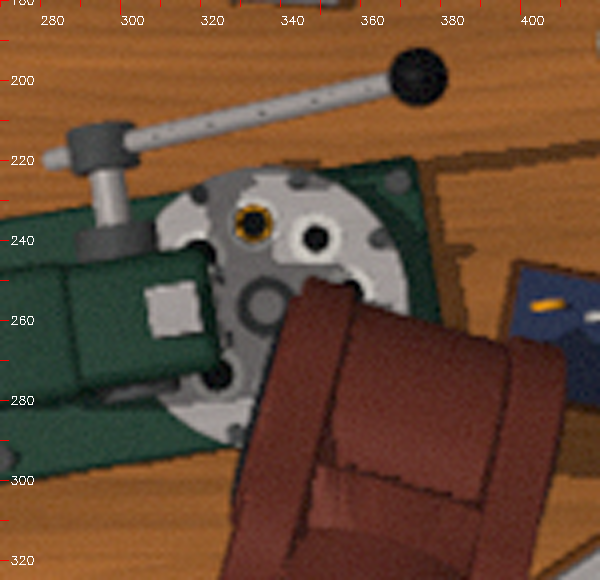

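```bash
python3 - <<'E'
from h import *
from rig import r,kin,read_camera
click(r)
for n in("side","top"):
    c=read_camera(n);np.savez(f"{n}2.npz",**c)
    (overlay(c,230,195,380,345,4,"pics/s2.png",-45) if n=="side" else overlay(c,245,180,395,325,4,"pics/t2.png",-45))
E
```

```text
t 5.67 [ 0.8 -0.1  0.7] [-0.5  0.  -0.2] [0.  1.  0.4]
```

View pics/s2.png

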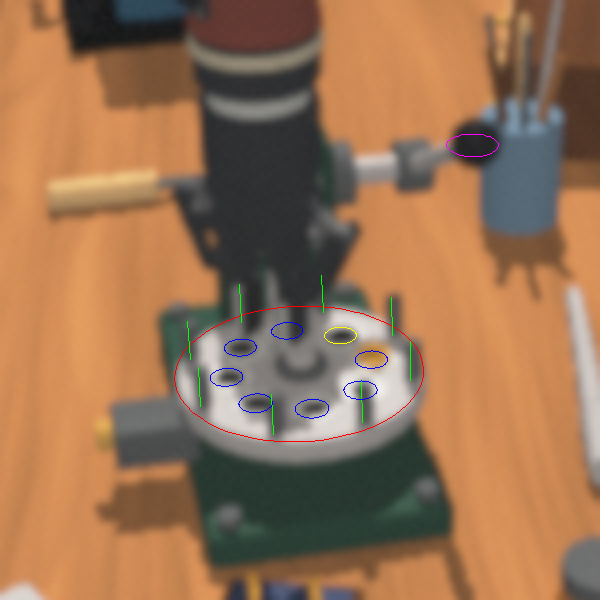

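View pics/t2.png

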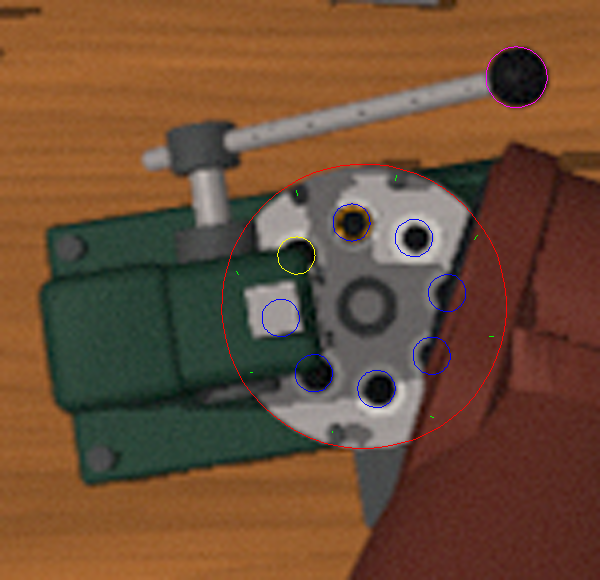

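```bash
python3 - <<'E'
from h import *
from rig import r
s=dict(np.load("side2.npz"));p=r.state()["ee_pos"];o=r.state()["orientation"];print(p,o,proj(s,p),proj(s,pol(.08,157.5,.112)))
w=.013;print(proj(s,[p+w*o[:,1],p-w*o[:,1],p+w*o[:,1]-.02*o[:,2]]))
crop(s,270,220,345,310,8,"pics/s2z.png")
E
```

```text
[ 0.50881439 -0.10261091  0.12917982] [[ 6.10849621e-01  7.91745831e-01 -1.13125970e-03]
 [ 7.91746559e-01 -6.10849579e-01  4.22977599e-04]
 [-3.56138762e-04 -1.15404668e-03 -9.99999271e-01]] [[296.83039855 287.53354717]] [[297.30585448 293.02291719]]
[[300.83778588 288.97517634]
 [292.86454352 286.10685895]
 [300.57379369 282.51085712]]
```

View pics/s2z.png

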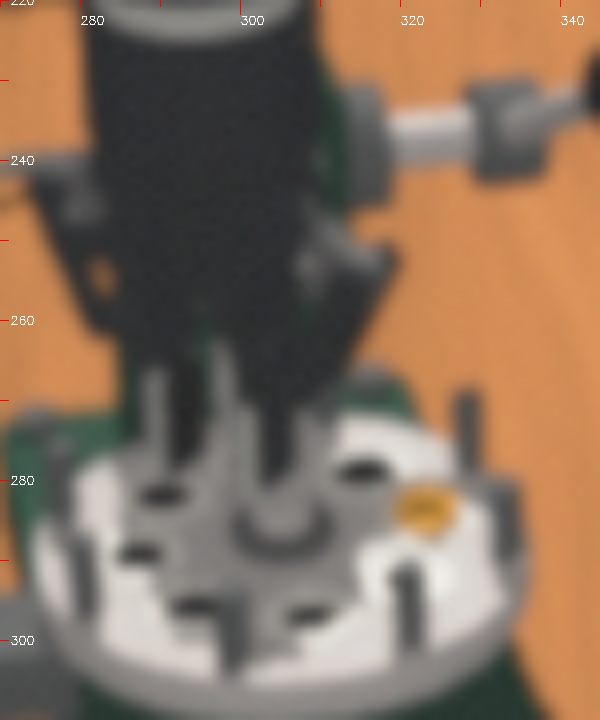

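```bash
python3 - <<'E'
from h import *
np.set_printoptions(precision=3,suppress=True,linewidth=150)
s=dict(np.load("side2.npz"))
R=cv2.Rodrigues(s["rvec"])[0];Ki=np.linalg.inv(s["mtx"])
for v in range(262,300,2):
    row=[]
    for u in (288,290,292,294,296,297,298,300,302,304,306,308):
        z=s["range_z"][v,u];P=R.T@(Ki@[u,v,1]*z-np.ravel(s["tvec"]));row.append("%4d,%3d"%(P[1]*1000,P[2]*1000))
    print(v,row)
E
```

```text
262 ['-103,208', ' -97,204', ' -95,203', ' -86,197', '  73,106', '-126,220', '-130,222', '-131,222', '-127,219', '-111,210', '-113,211', '-142,227']
264 ['-103,202', '-103,202', ' -95,197', ' -87,192', '  77, 97', '  20,130', '-120,210', '-125,213', '-126,213', '-108,203', '-119,209', '-140,220']
266 ['-103,196', '-100,194', ' -95,191', ' -93,189', '  76, 90', '  18,124', '  11,128', '-121,204', '-131,210', '-129,209', '-136,213', '-141,215']
268 [' -94,185', '-106,191', '-102,189', ' -88,181', '  77, 83', '  21,115', '   9,122', '-125,201', '-132,205', '-126,201', '-137,208', '-141,210']
270 [' -94,179', '-100,182', '-100,182', ' -91,176', '  74, 77', '  23,107', '  15,112', '-128,197', '-128,197', '-125,195', '-137,202', '-138,202']
272 [' -96,174', '-101,177', ' -98,174', ' -93,171', '  74, 71', '  76, 69', '  16,105', '-125,190', '-121,187', '-123,188', '-119,185', '  56, 79']
274 [' -90,164', '-101,171', '-102,171', ' -93,165', '  51, 78', '  45, 81', '  41, 83', '-120,181', '-120,180', '-126,183', '-117,178', '  45, 79']
276 [' -96,162', '-103,166', ' -98,162', ' -93,159', '  3
[... 1031 characters left out ...]
5, 78', ' -35, 78', ' -39, 80', ' -37, 78', ' -35, 77', ' -42, 81', ' -43, 81', ' -41, 80', ' -43, 80']
292 [' -47, 80', ' -46, 79', ' -51, 82', ' -46, 78', ' -45, 77', ' -48, 79', ' -49, 80', ' -53, 82', ' -51, 80', ' -50, 79', ' -48, 78', ' -48, 77']
294 [' -58, 81', ' -59, 81', ' -60, 82', ' -57, 79', ' -59, 80', '-108,112', '-107,111', '-107,111', ' -57, 77', ' -60, 79', ' -62, 81', ' -64, 81']
296 [' -63, 77', ' -70, 82', ' -63, 76', ' -67, 79', ' -71, 82', '-108,106', '-111,108', '-107,105', ' -71, 81', ' -75, 82', ' -70, 79', ' -73, 81']
298 [' -73, 78', ' -78, 80', ' -80, 81', ' -79, 81', ' -81, 81', '-107, 99', '-108,100', '-105, 97', ' -84, 82', ' -83, 81', '-1161,809', ' -79, 78']
```

```bash
python3 - <<'E'
from h import *
def pts(f,u0,u1,v0,v1,fil):
    s=dict(np.load(f));R=cv2.Rodrigues(s["rvec"])[0];Ki=np.linalg.inv(s["mtx"])
    v,u=np.mgrid[v0:v1,u0:u1];z=s["range_z"][v,u].ravel()
    P=(R.T@((Ki@np.stack([u.ravel(),v.ravel(),np.ones(u.size)]))*z-np.ravel(s["tvec"])[:,None])).T
    P=P[(z>0)];P=P[fil(P)];return P
for f,b,fil in(("side0.npz",(40,160,300,420),lambda P:(P[:,2]>.1)&(P[:,2]<.5)&(P[:,1]<-.4)&(P[:,1]>-.6)),("side1.npz",(230,340,195,300),lambda P:(P[:,2]>.115)&(P[:,1]<-.02)&(P[:,1]>-.12)&(P[:,0]<.53)),("side2.npz",(230,340,195,300),lambda P:(P[:,2]>.115)&(P[:,1]<-.06)&(P[:,1]>-.16))):
    P=pts(f,*b,fil);i=np.argsort(P[:,2])[:25];print(f,len(P));print(np.round(P[i][::3],3))
E
```

```text
side0.npz 2589
[[ 0.174 -0.547  0.243]
 [ 0.177 -0.546  0.243]
 [ 0.183 -0.545  0.244]
 [ 0.182 -0.545  0.245]
 [ 0.169 -0.549  0.245]
 [ 0.158 -0.459  0.246]
 [ 0.175 -0.552  0.247]
 [ 0.157 -0.458  0.248]
 [ 0.185 -0.547  0.248]]
side1.npz 2415
[[ 0.461 -0.074  0.115]
 [ 0.455 -0.053  0.151]
 [ 0.447 -0.065  0.152]
 [ 0.45  -0.06   0.152]
 [ 0.444 -0.068  0.154]
 [ 0.471 -0.092  0.154]
 [ 0.452 -0.055  0.155]
 [ 0.442 -0.07   0.155]
 [ 0.482 -0.08   0.156]]
side2.npz 2637
[[ 0.497 -0.098  0.153]
 [ 0.52  -0.122  0.155]
 [ 0.492 -0.103  0.157]
 [ 0.505 -0.091  0.158]
 [ 0.518 -0.122  0.158]
 [ 0.506 -0.088  0.159]
 [ 0.503 -0.094  0.16 ]
 [ 0.515 -0.121  0.161]
 [ 0.495 -0.107  0.162]]
```

```bash
python3 - <<'E'
from h import *
s=dict(np.load("side0.npz"));print(proj(s,[[.1615,-.499,.207],[.1615,-.499,.243],[.174,-.54,.22]]))
crop(s,60,300,150,400,6,"pics/s0z.png")
s=dict(np.load("side1.npz"));crop(s,255,220,330,310,7,"pics/s1z.png")
E
```

```text
[[107.60353833 380.78201064]
 [102.95396017 365.39408357]
 [105.57125568 391.80315225]]
```

View pics/s0z.png

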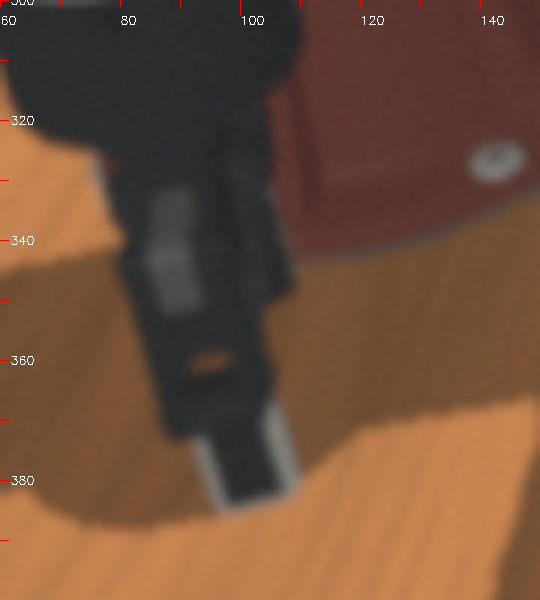

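View pics/s1z.png

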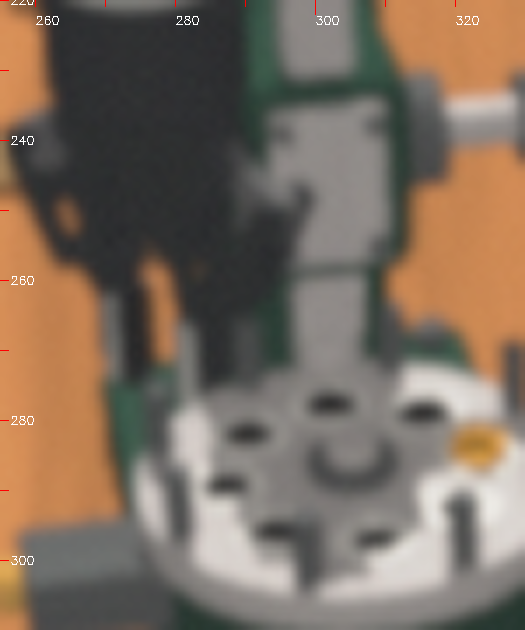

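```bash
sed -i 's/def click(r,a0=112.5,over=0.0,vel=0.07,last_up=.13)/def click(r,a0=112.5,over=0.0,vel=0.07,last_up=.10,zd=.063)/; s/A+.130\*H/A+.100*H/; s/\.087\*H/zd*H/g' h.py; sed -n '/def click/,$p' h.py
python3 - <<'E'
from h import *
from rig import r,kin,read_camera
A=pol(.08,112.5,0);H=np.array([0,0,1.])
r.move_linear(A+.13*H,toolR(225),vel=.2)
for z in(.08,.07,.063):
    r.move_linear(A+z*H,vel=.08);f=r.state()["contact_force"];print(z,f)
    if np.linalg.norm(f)>8: r.move_linear(A+.13*H);raise SystemExit
B=pol(.08,130,0)
r.move_linear(pol(.08,130,.063),vel=.06);print(r.state()["contact_force"],r.state()["clock"])
c=read_camera("side");np.savez("side3.npz",**c);crop(c,230,195,380,345,4,"pics/s3.png")
E
```

```text
def click(r,a0=112.5,over=0.0,vel=0.07,last_up=.10,zd=.063):
    A=pol(.08,a0,0);B=pol(.08,a0+45,0);u=(B-A)/np.linalg.norm(B-A)
    R=toolR(225);H=np.array([0,0,1.])
    r.move_linear(A+.100*H,R,vel=.2)
    r.move_linear(A+zd*H,R,vel=.12)
    f1=r.state()["contact_force"]
    r.move_linear(B+u*over+zd*H,R,vel=vel)
    f2=r.state()["contact_force"]
    r.pause(.3);f3=r.state()["contact_force"]
    r.move_linear(B+u*over+last_up*H,R,vel=.15)
    print("t %.2f"%r.state()["clock"],np.round(f1,1),np.round(f2,1),np.round(f3,1),flush=True)
0.08 [0.85912291 0.51442685 0.94412985]
0.07 [ 0.27953717 -0.32730158  0.52880691]
0.063 [-0.61010412 -0.68292862  0.62915785]
[-5.18570016  0.36082879 -0.01519552] 8.0917
```

View pics/s3.png

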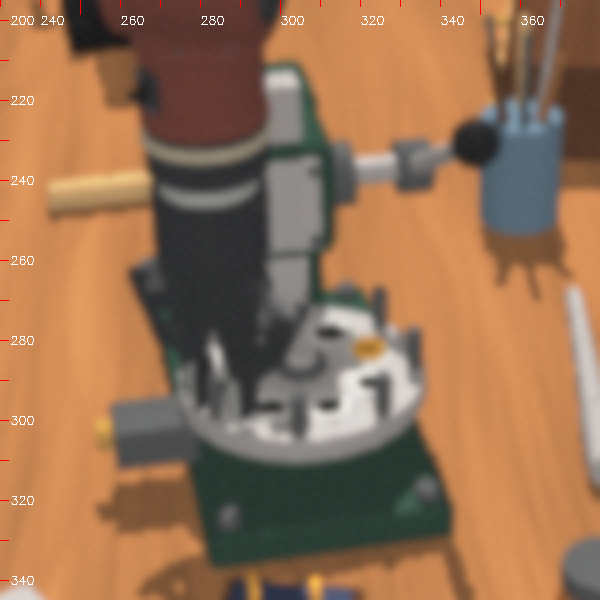

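```bash
python3 - <<'E'
from h import *
from rig import r,kin,read_camera
r.move_linear(pol(.08,157.5,.063),vel=.06);r.pause(.3);print(r.state()["contact_force"],r.state()["clock"])
r.move_linear(pol(.08,157.5,.1),vel=.15)
r.move_linear(pol(.08,112.5,.1),vel=.2)
for n in("side","top"):
    c=read_camera(n);np.savez(f"{n}4.npz",**c)
    (overlay(c,230,195,380,345,4,"pics/s4.png",-45) if n=="side" else overlay(c,245,180,395,325,4,"pics/t4.png",-45))
E
```

```text
[ 0.25486716  0.43035435 -0.06896194] 9.225
```

View pics/s4.png

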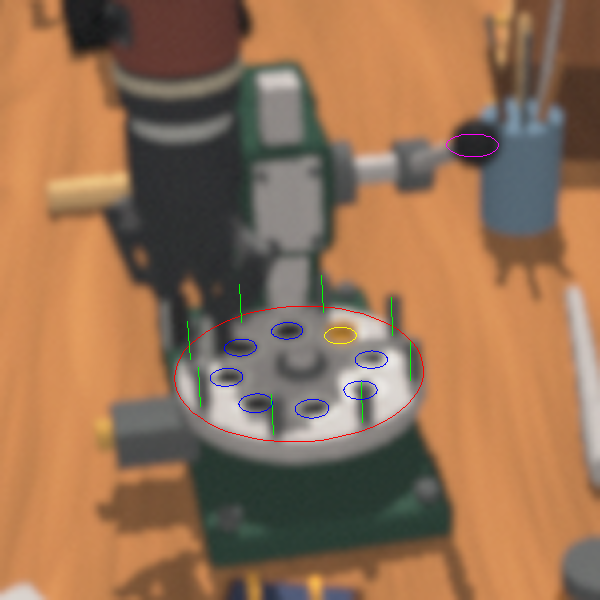

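View pics/t4.png

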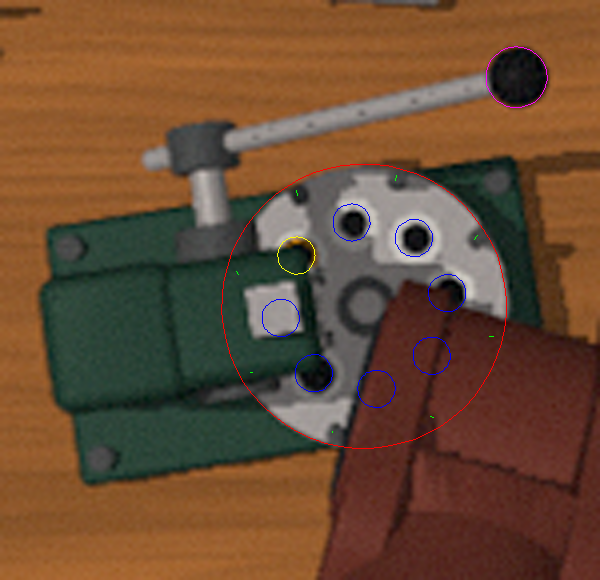

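```bash
python3 - <<'E'
from h import *
from rig import r,kin,read_camera
click(r)
r.move_linear(pol(.08,157.5,.32),vel=.3)
r.grip(0.0)
r.movep(W(.08-.173,-.1,.32),toolR(225))
print(r.state()["clock"],r.state()["ee_pos"],r.state()["width"])
for n in("side","top"):
    c=read_camera(n);np.savez(f"{n}5.npz",**c)
    (overlay(c,260,160,410,320,4,"pics/s5.png",0) if n=="side" else overlay(c,245,180,395,325,4,"pics/t5.png",0))
E
```

```text
t 12.62 [0.2 0.8 0.2] [-0.5  0.5  0.3] [-1.5 -0.5 -0.2]
14.4583 [ 0.64137592 -0.10495645  0.31906119] -0.00010100774835032503
```

View pics/s5.png

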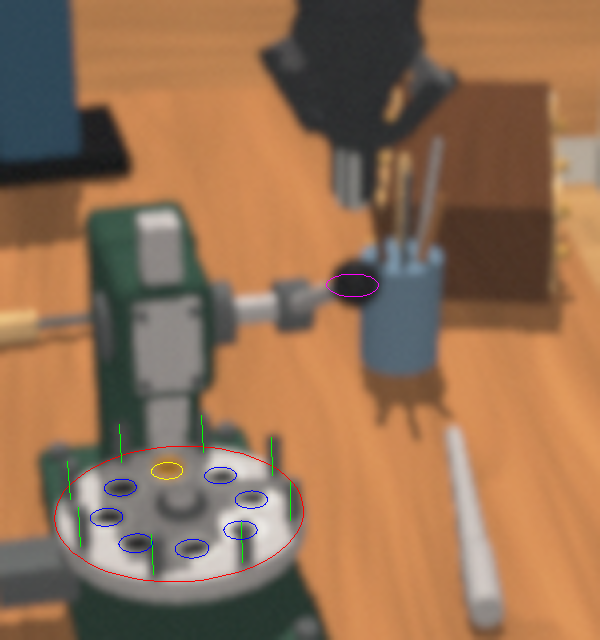

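View pics/t5.png

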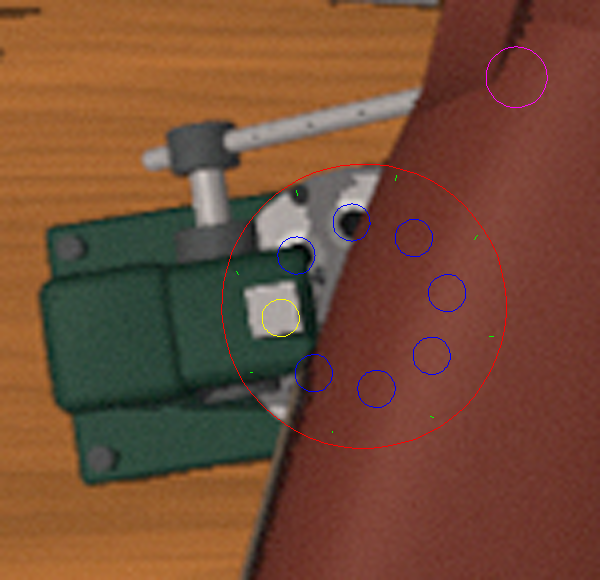

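```bash
cat >> h.py <<'E'
def ballpos(th): return W(.08-.2*np.cos(th),-.1,.19+.2*np.sin(th))
E
python3 - <<'E'
from h import *
from rig import r,kin,read_camera
P=ballpos(.5236)
zc=None
for z in np.arange(.292,.264,-.003):
    r.move_linear([P[0],P[1],z],vel=.05);f=r.state()["contact_force"];print(round(z,3),np.round(f,1))
    if f[2]>1.5 or abs(f[2])>3: zc=z;break
print(r.state()["clock"])
c=read_camera("side");np.savez("side6.npz",**c);crop(c,260,160,410,320,4,"pics/s6.png")
E
```

```text
0.292 [ 0.6  0.3 -0.1]
0.289 [-0.1  0.4 -0.2]
0.286 [ 0.6  1.  -0.1]
0.283 [-0.8 -0.1 -0.2]
0.28 [ 0.4 -1.8  5.8]
16.2667
```

View pics/s6.png

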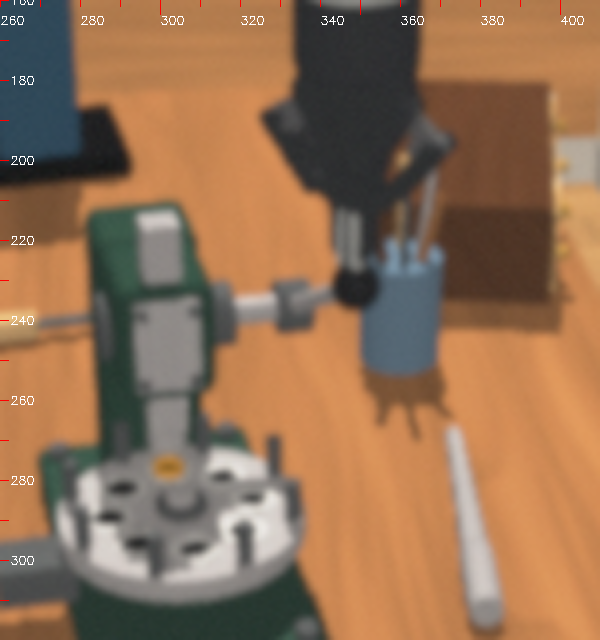

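```bash
python3 - <<'E'
from h import *
from rig import r,kin,read_camera
off=np.array([.0015,0,-.0095])
for th in np.linspace(.5236,.5236-.9,8)[1:]:
    r.move_linear(ballpos(th)+off,vel=.08);s=r.state();f=s["contact_force"];print("%.3f"%th,np.round(s["ee_pos"],4),np.round(f,1))
    if f[2]>30: break
n=0
while r.state()["contact_force"][2]<28 and n<8:
    n+=1;off[2]-=.0015
    r.move_linear(ballpos(.5236-.9)+off,vel=.03);s=r.state();print(n,np.round(s["ee_pos"],4),np.round(s["contact_force"],1))
print(r.state()["clock"])
c=read_camera("side");np.savez("side7.npz",**c);crop(c,260,180,410,320,4,"pics/s7.png")
E
```

```text
0.395 [ 0.6444 -0.1172  0.2579] [-0.5 -4.   6.3]
0.266 [ 0.6456 -0.1249  0.2339] [-0.4 -2.7  5.2]
0.138 [ 0.6462 -0.1296  0.2088] [ 0.  -2.4  5.6]
0.009 [ 0.6463 -0.1315  0.1831] [ 0.9 -1.3  5. ]
-0.119 [ 0.6466 -0.1305  0.1577] [ 0.9 -3.5  5.5]
-0.248 [ 0.6462 -0.126   0.1326] [ 2.4 -4.1  5.8]
-0.376 [ 0.6458 -0.1187  0.1089] [ 0.4 -4.5  9.2]
1 [ 0.6458 -0.1186  0.1082] [-0.9 -4.7 14.6]
2 [ 0.6459 -0.1186  0.1079] [-4.5 -2.6 24.8]
3 [ 0.646  -0.1186  0.1077] [-8.7 -1.3 35.1]
20.3833
```

View pics/s7.png

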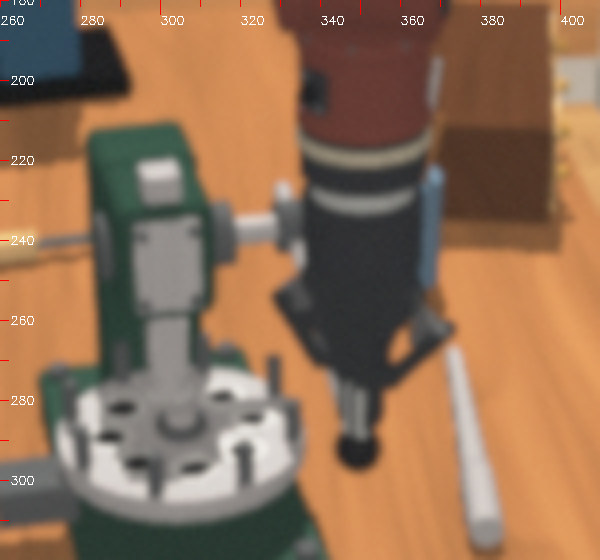

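```bash
python3 - <<'E'
from h import *
from rig import r,kin,read_camera
r.pause(.3);print(r.state()["contact_force"])
off=np.array([.0015,0,-.0085])
for th in np.linspace(.5236-.9,.5236,6)[1:]:
    r.move_linear(ballpos(th)+off,vel=.12)
r.move_linear(ballpos(.5236)+[0,0,.035],vel=.2)
r.grip(.026)
r.movep(pol(.08,135,.32),toolR(225))
r.move_linear(pol(.08,112.5,.1),vel=.3)
s=r.state();print(s["clock"],s["width"],s["contact_force"])
c=read_camera("side");np.savez("side8.npz",**c);crop(c,260,180,410,320,4,"pics/s8.png")
E
```

```text
[-7.35114393 -1.5136948  35.2590269 ]
25.3333 0.025988058961342642 [0.01777648 0.18622416 0.00609715]
```

View pics/s8.png

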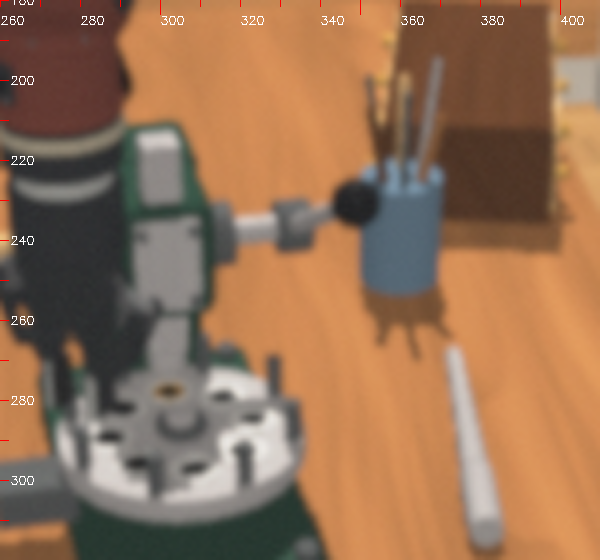

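```bash
python3 - <<'E'
from h import *
from rig import r,kin,read_camera
for i in range(2): click(r)
r.move_linear(pol(.08,112.5,.1),vel=.2)
c=read_camera("side");np.savez("side9.npz",**c);overlay(c,230,195,380,345,4,"pics/s9.png",90)
E
```

```text
t 27.82 [ 1.1 -0.9 -0.2] [-0.1 -0.3  0.6] [-0.3 -1.   0.4]
t 30.46 [ 0.1 -0.7  0.9] [-0.3 -0.7  0.6] [ 0.2 -0.5  0.8]
```

View pics/s9.png

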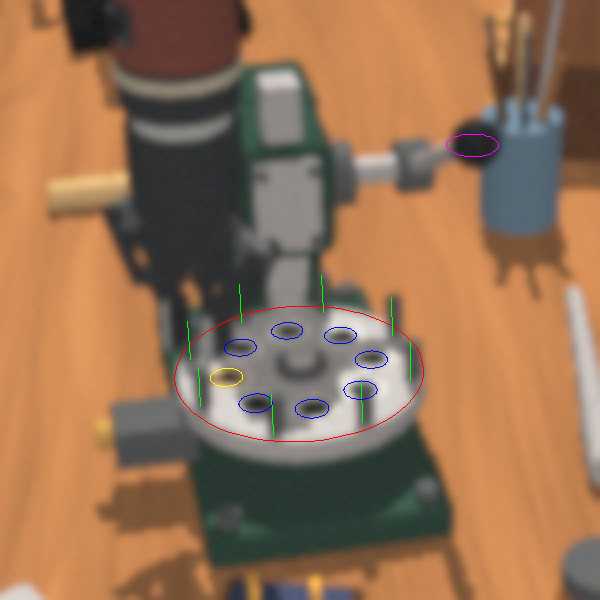

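Band at 90° as expected. Two more clicks, then the arm clears the view.

```bash
python3 - <<'E'
from h import *
from rig import r,kin,read_camera
for i in range(2): click(r)
r.move_linear(pol(.08,157.5,.25),vel=.3)
r.set_joints([-1.397,.291,-.153,1.127,0,1.431])
print(r.state()["clock"])
for n in("side","top"):
    c=read_camera(n);np.savez(f"{n}10.npz",**c);cv2.imwrite(f"pics/{n}10.png",c["color"][...,::-1])
    (crop(c,230,195,380,345,4,"pics/s10.png") if n=="side" else overlay(c,245,180,395,325,4,"pics/t10.png",180))
E
```

```text
t 33.40 [0.9 0.3 0.2] [ 0.3 -0.2 -0.3] [ 0.1 -0.7 -0.5]
t 36.04 [-0.1 -0.2  0.6] [-0.1 -0.7  0.2] [-0.8 -0.2 -0.1]
38.6083
```

View pics/s10.png

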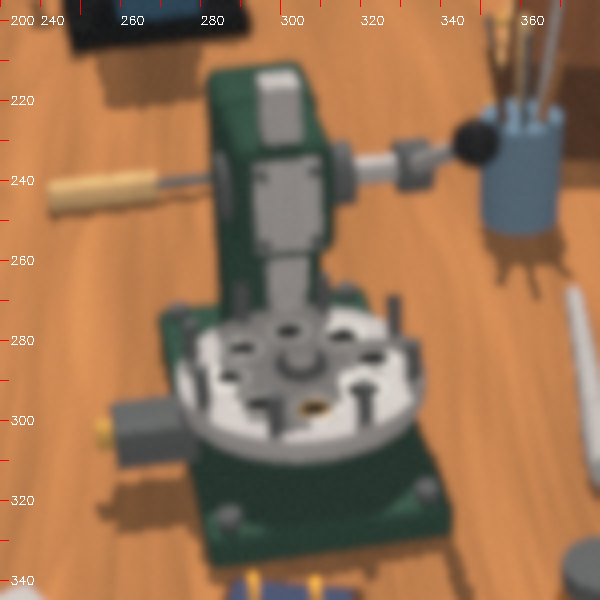

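View pics/t10.png

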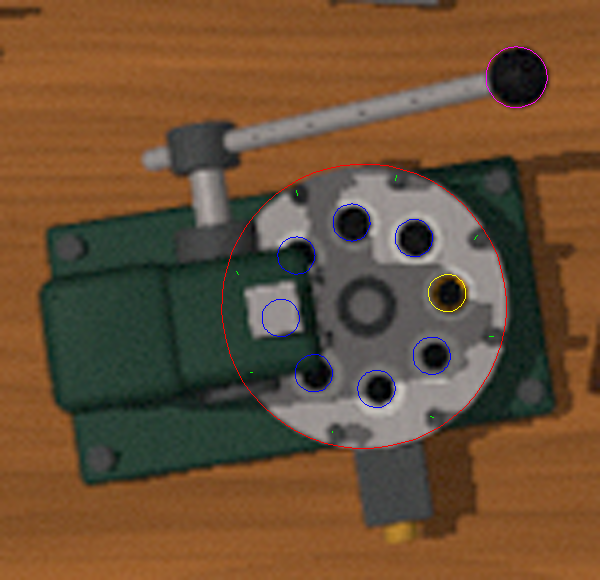

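View pics/top10.png

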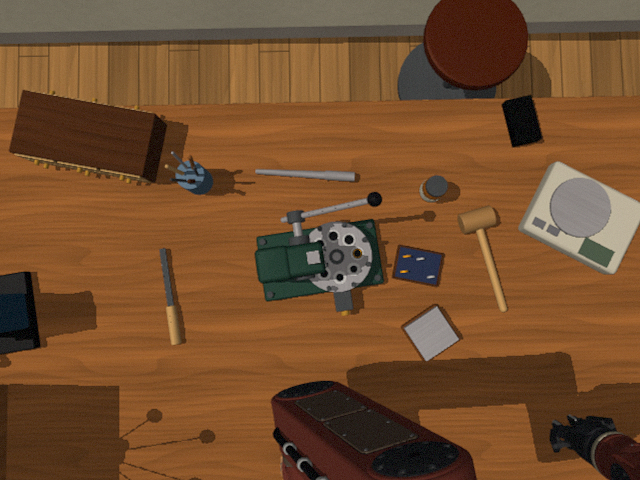

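```bash
python3 -c "
from rig import sign_off
print(sign_off())"
```

```text
the job is handed in; nothing more can be done
None
```

The band is pressed, and the plate rests in its click with the band at the open front. I handed the job in at about 39 s.

- **Turning to the ram:** I straddled a turning post with the half-open gripper and turned the plate two clicks anticlockwise. The side camera showed the band under the ram.
- **Pressing:** I pushed the lever ball down along its arc until it met the hard stop, at about 35 N on the wrist. I then followed it back up.
- **Turning on:** Four more clicks put the band at the front.

**Last checks:**
- The band is straight across from the ram, and all the visible dies match the click positions in the top view.
- Only the band's rim now shows, with no side wall standing proud, so it looks flush. I judged this by eye and did not measure its depth.
- The lever is up and the other things on the bench look unmoved.
- The robot is clear of everything.

**What disagreed:** The real fingertips sit about 25 mm behind the stated tool point. Because of this my first push passed just above the post and moved nothing. I measured the offset from the depth image, confirmed it when touching the ball, and used it from then on.

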